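# Hang two washed stirring tools on the empty arms of the tool carousel

## Robot

A 6-joint arm with a two-finger parallel gripper is mounted at the origin on a cart in front of the work surface, level with it; the furniture and walls round the work are solid. World frame = base frame: x ahead of the robot, y to its left, z up, the work surface at z = 0. Lengths are in m, angles in rad, forces in N, time in s.
With the tool pointing down it reaches from about 0.25 to 0.775 m from the base axis. Payload 4 kg.
Tool frame: the origin (TCP) lies on the centre line of the jaws, within the pads' length; the fingertips stand 25 mm ahead of it and the grasp point (between the pads) lies 6 mm ahead of it; z points along the fingers, y is the line along which they close (so a half turn about z gives the same grasp; the last joint's range is limited). The gripper opens to 94 mm and grips with 3 to 60 N. Pads are 16 mm wide; open, the fingers measure 119 mm over their backs; the gripper's body (75 mm by 177 mm) begins 78 mm behind the grasp point.
Start: joints at [-1.388, 0.087, 1.371, -0, 1.684, -0.103], TCP at [0.155, -0.528, 0.231] pointing down, gripper open.
Joint ranges: [-3.1, 3.1], [-0.76, 2.03], [0.27, 2.55], [-1.08, 4.22], [0.17, 2.65], [-2.57, 2.57]. Speed limits (rad/s): [2.79, 2.79, 3.14, 3.14, 3.14, 3.14].

## Interface

Orientations are given as [roll, pitch, yaw] about the fixed x, y, z axes, in that order (R = Rz(yaw) Ry(pitch) Rx(roll)).
In Python, from bench import sensors, optics, ticket gives the robot as it stands.
- The arm moves only by the tool send_rows, never from a script. Its argument "rows" is a list of rows, each a list of 6 numbers: the shift along the world's x, y, z in mm, then the turn, a rotation vector about the world's x, y, z in rad. In form: [[x, y, z, wx, wy, wz], ...]. A call has 1 to 8 rows; each row shifts and turns the commanded pose from where the row before left it; what a row does not reach is not made up. A row lasts 1/12 s, in which the tool goes at most 41.7 mm and 7.16 degrees, less where a joint would pass 70% of its speed; a pose out of reach is approached as far as the arm can. A call is refused whole if a number of a shift passes 41.7 or a number of a turn 0.125, either way. A call with a gripper value outside its range is refused whole. "grip" is the finger opening in mm, from 0 to 94, set as the call begins (left out, the last holds). The fingers move at their own pace and stop on an object; the grip force is fixed at half the most. Time passes only in rows, so rows that do not move let the fingers close. It gives the time, the measured TCP pose, the force, the opening and the grip force at its end, in the units of the state.
- sensors.get_obs(): the state, without advancing time (a new reading comes with each control period).
- optics.snapshot(name): name is "side" or "top" or "wrist"; returns the picture (420x560x3 uint8, red, green, blue); there is no depth.
- optics.camera_model(name): a dict with "vertical_fov" (degrees; the focal length in pixels is half the picture's height over the tangent of half this angle, whatever the lens; pixels are square), "cx", "cy" (the principal point, pixels), "R" (3x3) and "t" (3): a world point X has camera coordinates R X + t. Camera axes: x right, y down, z forward; pixel columns grow to the right and rows downward; lengths in m; the calibration is good to about 2 mm. A picture is of the moment at which its call begins: read the wrist's pose just before it. camera_model takes no time and is no camera call; for the wrist camera it gives the pose at the moment of the call.
- ticket.close_job(): hands the job in; it is judged then, once.
The state is a dict: "time": time; "joint_positions": joint angles; "qvel": joint speeds; "joint_torque": joint torques, N m; "tool_pos": TCP position; "ee_rot": TCP orientation; "wrist_force": force on the tool from outside, world axes, zero at the start; "wrist_torque": the same for the moment, N m; "width": finger opening in m; "finger_force": force on a finger pad.
Only numpy, scipy, OpenCV 4.12 (cv2) and the standard library are available. Lean on these libraries where they do the work, as an engineer would, in place of code of your own. Each camera call takes 0.05 s, during which the arm holds its last target. There are 200 camera calls.

## Task

Hang the two stirring tools that stand on the black pad on the two empty arms of the turning tool tree, one to each arm, with the shaft between the arm's prongs and the collar resting down on them behind the upturned tips. Load the tree from the front only: turn it until an empty arm points at the front edge of the table (at your side), hang a tool on that arm, then turn the other empty arm to the front and hang the other tool. Drop or topple none of the tools; the three already on the tree must stay hanging, and the other things must be left standing or lying where they are.

Things in the scene. Friction and masses are not known exactly. Their poses are not given: they have to be found in the camera images.
- tree_base: Fixed round steel drip tray (268 mm wide, rim 12 mm high) with a 16 mm post, the foot of the turning tree. Origin: centre of its underside on the table, on the tree's vertical turning axis. Axes parallel to the world's: its -x points straight to the front edge of the table, on the robot's side.
- tree_knob (a point): Middle of the black round knob on top of the tree, on the turning axis, 256 mm above the table; 40 mm wide, z 238 to 274 mm. Twisted, it turns the whole tree, endlessly either way, against about 0.08 N m of friction; the tree stays where left. Below it: a 46 mm hub (z 187 to 208 mm) and five like arms 72 degrees apart, pointing level outward.
- empty_arm_a (a point): Resting place on an arm that starts empty: on its middle line, 100 mm from the turning axis, level with the prongs' top (z 200 mm). The arm is a fork of two level 6 mm rods 16 mm clear apart, open outward; 116 mm from the axis they turn up to tips 122 mm from the axis and 13 mm above this point. A cross rod joins them 86 mm from the axis.
- empty_arm_b (a point): The same point of the other arm that starts empty, 72 degrees anticlockwise of arm a seen from above. On either, a tool goes in from the outer end, shaft between the rods, collar carried above the upturned tips, and is let down when its shaft is at this point.
- full_arm_1 (a point): Resting place, as on arm a, of the arm 72 degrees anticlockwise of arm b; a tool hangs there.
- full_arm_2 (a point): Resting place of the next arm anticlockwise; a tool hangs there.
- full_arm_3 (a point): Resting place of the arm between that one and arm a; a tool hangs there.
- disc_stirrer: Steel stirring tool, 196 mm long: from the top a 16 mm round coupling (z 156 to 196 mm; grip here), a 30 mm flat round blue hanging collar (z 150 to 156 mm), a 10 mm shaft, and at the foot a toothed steel disc 58 mm wide and 8 mm thick. About 0.2 kg. Origin: centre of the foot's underside, z up the shaft. Stands upright and loose on the black pad, about 80 mm from the other one.
- turbine_stirrer: Steel stirring tool, 196 mm long: from the top a 16 mm round coupling (z 156 to 196 mm; grip here), a 30 mm flat round white hanging collar (z 150 to 156 mm), a 10 mm shaft, and at the foot a slotted steel drum 45 mm wide and 32 mm high. About 0.2 kg. Origin: centre of the foot's underside, z up the shaft. Stands upright and loose on the black pad, about 80 mm from the other one.
- propeller_stirrer: Steel stirring tool, 196 mm long: from the top a 16 mm round coupling (z 156 to 196 mm; grip here), a 30 mm flat round white hanging collar (z 150 to 156 mm), a 10 mm shaft, and at the foot a three-bladed propeller about 62 mm wide. About 0.2 kg. Origin: centre of the foot's underside, z up the shaft. Hangs loose by its collar on one of the tree's other three arms; which one varies.
- paddle_stirrer: Steel stirring tool, 196 mm long: from the top a 16 mm round coupling (z 156 to 196 mm; grip here), a 30 mm flat round blue hanging collar (z 150 to 156 mm), a 10 mm shaft, and at the foot a flat rectangular paddle 52 mm wide. About 0.2 kg. Origin: centre of the foot's underside, z up the shaft. Hangs loose by its collar on one of the tree's other three arms; which one varies.
- anchor_stirrer: Steel stirring tool, 196 mm long: from the top a 16 mm round coupling (z 156 to 196 mm; grip here), a 30 mm flat round white hanging collar (z 150 to 156 mm), a 10 mm shaft, and at the foot a U-shaped anchor of bent rod 58 mm wide. About 0.2 kg. Origin: centre of the foot's underside, z up the shaft. Hangs loose by its collar on one of the tree's other three arms; which one varies.
- disc_stirrer_collar (a point): Centre of the underside of the hanging collar of disc_stirrer, on its shaft's axis, 150 mm above its foot.
- turbine_stirrer_collar (a point): Centre of the underside of the hanging collar of turbine_stirrer, on its shaft's axis, 150 mm above its foot.
- drain_pad: Black rubber pad 85 x 155 x 5 mm, fixed on the table, on which the two tools stand 40 mm either side of its middle along its long side (its y axis). Origin: centre of its underside.
- dropper_bottle: Bystander: brown glass dropper bottle, 33 mm wide, 102 mm tall. Origin: centre of its underside.
- conical_flask: Bystander: conical glass flask, 64 mm wide, 106 mm tall. Origin: centre of its underside.
- lab_timer: Bystander: white kitchen-type timer, 61 x 68 x 29 mm. Origin: centre of its underside.
- clay_tub: Bystander, fixed: clear lidded tub of dark clay, 84 x 114 x 70 mm. Origin: centre of its underside.
- tape: Bystander, fixed: roll of tan tape lying flat, 96 mm wide, 25 mm high. Origin: centre of its underside.
- ph_paper_box: Bystander, fixed: small white carton, 44 x 62 x 16 mm. Origin: centre of its underside.
- steel_spatula: Bystander, fixed: steel spatula with wooden handle, 190 mm long, lying flat. Origin: its middle, underside.

How it is judged:
By the outcome, as a careful person would: the job done as asked, in the order asked, and still so for the second after the job is handed in, with the robot touching nothing.
It also fails if it takes over 72 s, if anything falls off the work surface, if the arm or the gripper's body presses on something with over 40 N, if the wrist force passes 120 N, or if a joint passes its speed limit or range.

## Working session

There is one attempt and no reset: what is moved stays moved. The work goes in short steps, Python scripts to look and compute and a tool call to move; the robot and the scene stay as the last step left them, time stands still between calls to the robot, and variables do not carry over. Pictures are saved under pics/ and viewed, at most 10 in all, crops included, and the job is handed in when it is done.

Besides the shell and the picture viewer there is one more tool, called in YAML: its name, and indented under it one key for each argument. send_rows: Moves the arm, as the interface text tells. Its arguments: {"type":"object","properties":{"rows":{"type":"array"},"grip":{"type":"number"}},"required":["rows"]}

```bash
mkdir -p pics; python3 - <<'E'
from bench import sensors, optics
import cv2,numpy as np
for n in ("side","top"):
    im=optics.snapshot(n); np.save(f"pics/{n}0.npy",im); cv2.imwrite(f"pics/{n}0.png",im[:,:,::-1])
    m=optics.camera_model(n); print(n,m)
E
```

```text
side {'vertical_fov': 53.082773417379784, 'cx': 280.1830635829753, 'cy': 207.25414903846172, 'R': array([[-0.94196752, -0.33570045,  0.00155216],
       [-0.14065052,  0.39045536, -0.90981429],
       [ 0.30481902, -0.85723382, -0.41501271]]), 't': array([0.50065765, 0.22898778, 1.01436967])}
top {'vertical_fov': 48.17918334944934, 'cx': 281.1449627679592, 'cy': 207.15266188739588, 'R': array([[ 0.01075032, -0.99971407, -0.02135916],
       [-0.9837866 , -0.00675005, -0.17921596],
       [ 0.17902054,  0.02293948, -0.98357787]]), 't': array([-0.01708023,  0.56332657,  1.29418608])}
```

View pics/side0.png

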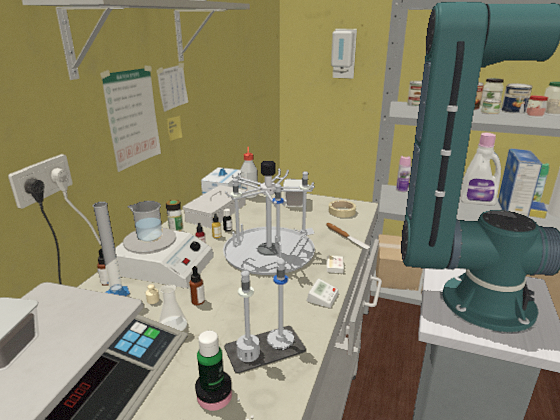

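View pics/top0.png

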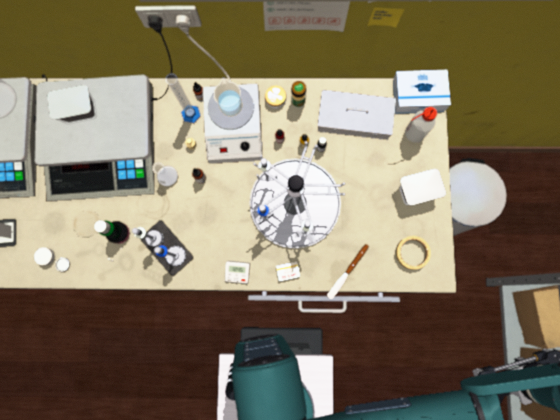

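Top view: knob near (295,185), five arms; those pointing right (340,187) and up (310,150) look empty. The tools stand on the pad near (165,250). I'll zoom in.

```bash
python3 - <<'E'
import cv2,numpy as np
t=np.load("pics/top0.npy");s=np.load("pics/side0.npy")
f=lambda im,x,y,w,h,k:cv2.resize(im[y:y+h,x:x+w],None,fx=k,fy=k,interpolation=cv2.INTER_CUBIC)
a=f(t,240,140,110,110,3.63636);b=f(s,220,155,100,100,4)
c=f(t,125,215,100,50,4);d=f(s,220,255,100,50,4)
o=np.vstack([np.hstack([a,b]),np.hstack([c,d])])
cv2.imwrite("pics/z1.png",o[:,:,::-1]);print(o.shape)
E
```

```text
(600, 800, 3)
```

View pics/z1.png

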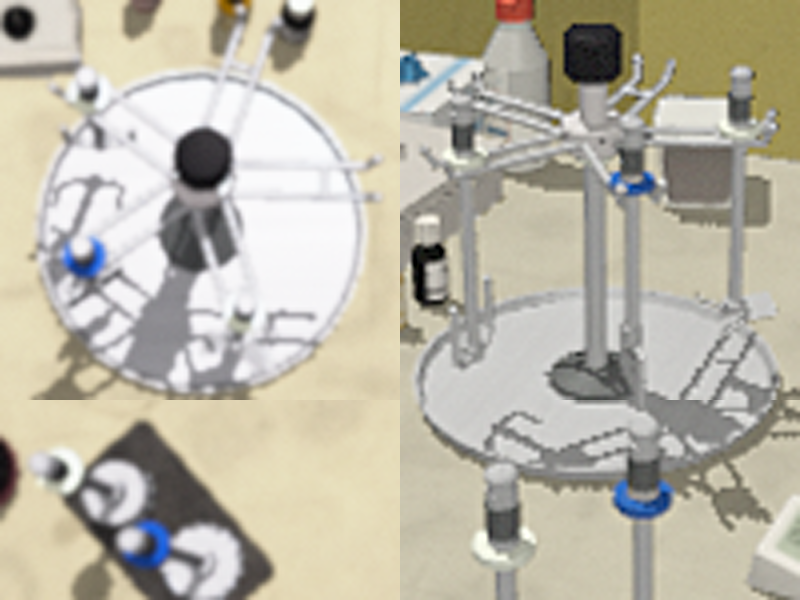

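```bash
cat > h.py <<'E'
import cv2,numpy as np
from bench import sensors, optics
def ray(m,u,v):
    f=210/np.tan(np.radians(m["vertical_fov"]/2)); d=m["R"].T@np.array([(u-m["cx"])/f,(v-m["cy"])/f,1.])
    return -m["R"].T@m["t"], d/np.linalg.norm(d)
def plane(m,u,v,z):
    c,d=ray(m,u,v); return c+d*(z-c[2])/d[2]
def tri(*obs):
    A=np.zeros((3,3));b=np.zeros(3);L=[]
    for m,u,v in obs:
        c,d=ray(m,u,v);P=np.eye(3)-np.outer(d,d);A+=P;b+=P@c;L.append((c,P))
    X=np.linalg.solve(A,b); return X,max(np.linalg.norm(P@(X-c)) for c,P in L)
def proj(m,X):
    f=210/np.tan(np.radians(m["vertical_fov"]/2)); p=m["R"]@X+m["t"]; return p[:2]/p[2]*f+[m["cx"],m["cy"]]
def blobs(im,lo,hi,amin=8):
    k=cv2.inRange(cv2.cvtColor(im,cv2.COLOR_RGB2HSV),np.array(lo),np.array(hi))
    n,l,st,ce=cv2.connectedComponentsWithStats(k); return [(ce[i].round(1),st[i]) for i in range(1,n) if st[i][4]>=amin]
E
python3 - <<'E'
from h import *
np.set_printoptions(precision=4,suppress=True)
T=optics.camera_model("top");S=optics.camera_model("side")
t=np.load("pics/top0.npy");s=np.load("pics/side0.npy")
for im in(t,s): print([ (c,list(st)) for c,st in blobs(im,(105,120,120),(125,255,255))if 130<c[0]<330])
def tp(x,y):return (T,240+x/3.636,140+y/3.636)
def sp(x,y):return (S,220+(x-400)/4,155+y/4)
print("knob",tri(tp(203,157),sp(593,52)))
print("blue c",tri((T,161.75,251.25),(S,280.5,279.3)))
print("blue top",tri((T,125+134/4,215+145/4),(S,220+243/4,255+28/4)))
print("white c",tri((T,140.5,232),(S,246.2,291.7)))
print("white top",tri((T,125+40/4,215+65/4),(S,220+101/4,255+73/4)))
for n,p in dict(a1=(375,162),a2=(376,193),ax=(326,182),b1=(237,38),b2=(270,33),bx=(240,72)).items(): print(n,plane(*tp(*p),.213 if n[1]!='x' else .2))
for n,p in dict(bottle=(115,230)).items(): print(n,plane(T,*p,.1))
E
```

```text
[(array([191.4, 115.1]), [np.int32(182), np.int32(106), np.int32(18), np.int32(17), np.int32(122)]), (array([263.3, 211.6]), [np.int32(257), np.int32(206), np.int32(12), np.int32(10), np.int32(47)]), (array([162.9, 250.5]), [np.int32(156), np.int32(245), np.int32(12), np.int32(12), np.int32(58)])]
[(array([279.8, 201.1]), [np.int32(277), np.int32(198), np.int32(6), np.int32(6), np.int32(19)]), (array([278.8, 280.2]), [np.int32(274), np.int32(275), np.int32(13), np.int32(9), np.int32(54)])]
knob (array([ 0.5854, -0.0523,  0.2551]), np.float64(0.0006692985106476493))
blue c (array([0.4256, 0.2951, 0.1569]), np.float64(0.00030280002750901204))
blue top (array([0.424 , 0.2932, 0.1954]), np.float64(0.0020808071255692903))
white c (array([0.4745, 0.354 , 0.1559]), np.float64(0.0009783634326110406))
white top (array([0.4726, 0.3551, 0.1977]), np.float64(0.0006882977647664108))
a1 [ 0.593 -0.172  0.213]
a2 [ 0.571  -0.1724  0.213 ]
ax [ 0.5815 -0.1389  0.2   ]
b1 [ 0.6822 -0.076   0.213 ]
b2 [ 0.686  -0.0992  0.213 ]
bx [ 0.6611 -0.0785  0.2   ]
bottle [0.4874 0.4436 0.1   ]
```

```bash
python3 - <<'E'
from h import *
o=sensors.get_obs(); print(o["tool_pos"],o["ee_rot"],o["wrist_force"]); m=optics.camera_model("wrist"); print(-m["R"].T@m["t"],m["vertical_fov"]);print(m["R"])
E
```

```text
[ 0.15496912 -0.52726322  0.22945232] [-3.13964738e+00 -1.86440961e-04  2.85809560e-01] [ 0.12414357  0.30241168 -0.25221584]
[ 0.22275958 -0.50855354  0.3823479 ] 64.1934805876781
[[ 0.28323857 -0.95904788 -0.00175322]
 [-0.9305885  -0.2752747   0.2413066 ]
 [-0.2319072  -0.06671581 -0.97044735]]
```

send_rows:
  rows:
    - [10,10,35,0,0,0]
    - [10,10,35,0,0,0]
    - [10,10,35,0,0,0]
    - [25,25,15,0,0,0.1]
    - [25,25,10,0,0,0.1]
    - [27,27,0,0,0,0.1]
    - [27,27,0,0,0,0.1]
    - [27,27,0,0,0,0.1]
  grip: 70

```text
time: 0.77
tool_pos: [0.3169, -0.3653, 0.3604]
ee_rot: [3.141, -0.0, 0.79]
wrist_force: [0.2, -0.6, -0.0]
width: 0.0704
finger_force: 0.0
```

send_rows:
  rows:
    - [26,31,0,0,0,0]
    - [26,31,0,0,0,0]
    - [26,31,0,0,0,0]
    - [26,31,0,0,0,0]
    - [26,31,0,0,0,0]
    - [26,31,0,0,0,0]
    - [26,31,0,0,0,0]
    - [26,31,0,0,0,0]

```text
time: 1.43
tool_pos: [0.5249, -0.1168, 0.3601]
ee_rot: [-3.141, 0.0, 0.786]
wrist_force: [0.6, -0.2, -0.2]
width: 0.0699
finger_force: 0.0
```

send_rows:
  rows:
    - [26,30,0,0,0,0]
    - [20,20,0,0,0,0]
    - [12,14,0,0,0,0]
    - [0,0,0,0,0,0]

```text
time: 1.77
tool_pos: [0.5837, -0.0516, 0.3583]
ee_rot: [-3.139, 0.001, 0.791]
wrist_force: [-1.6, 0.4, -0.4]
width: 0.0699
finger_force: 0.0
```

```bash
python3 - <<'E'
from h import *
m=optics.camera_model("wrist");o=sensors.get_obs();print(o["tool_pos"],o["joint_positions"])
im=optics.snapshot("wrist");np.save("pics/w1.npy",im);cv2.imwrite("pics/w1.png",im[:,:,::-1])
print(proj(m,np.array([.5854,-.0523,.274])))
E
```

```text
[ 0.58371618 -0.05158452  0.35830172] [-1.85511626e-01  1.84413272e-01  1.01021262e+00  1.21207838e-03
  1.94992668e+00  5.94922539e-01]
[278.48261035 224.67942135]
```

View pics/w1.png

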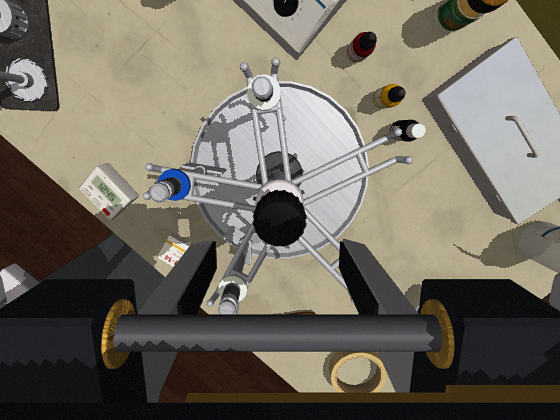

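The knob is at (280,219), directly between the fingers; arm b's tips are at (393,135) and (406,160), the five arms confirmed.

```bash
python3 - <<'E'
from h import *
np.set_printoptions(precision=4,suppress=True)
m=optics.camera_model("wrist")
k=plane(m,279.8,219.5,.256);print(k,blobs(np.load("pics/w1.npy"),(0,0,0),(180,255,38),800))
c=np.array([.5854,-.0523])
p=(plane(m,394,135,.21)+plane(m,406,160,.21))/2;print(p)
for q in(k[:2],c):
  d=p[:2]-q;print(np.hypot(*d),np.degrees(np.arctan2(d[1],d[0])))
# three full couplings' collar/arms angles via arm tips
for u,v in((246,67),(276,62)),((150,168),(160,197)):
  p=(plane(m,u[0],u[1],.21)+plane(m,*v,.21))/2 if 0 else None
for A,B in(((246,67),(276,62)),):
  p=(plane(m,*A,.211)+plane(m,*B,.211))/2;d=p[:2]-c;print("full",np.hypot(*d),np.degrees(np.arctan2(d[1],d[0])))
E
```

```text
[ 0.5843 -0.0557  0.256 ] [(array([279.1, 218.1]), array([ 253,  190,   53,   56, 2301], dtype=int32)), (array([260.5, 350.6]), array([    0,   240,   560,   180, 39762], dtype=int32))]
[ 0.6976 -0.0928  0.21  ]
0.11926034507712668 -18.13702611257604
0.11929542332147808 -19.870015241959575
full 0.11922625609944913 52.06105675992827
```

send_rows:
  rows:
    - [1,0,-32,0,0,0]
    - [0,0,-32,0,0,0]
    - [0,0,-26,0,0,0]
    - [0,0,-6,0,0,0]
    - [0,0,0,0,0,0]

```text
time: 2.23
tool_pos: [0.5812, -0.0556, 0.2619]
ee_rot: [-3.137, 0.004, 0.784]
wrist_force: [1.1, 0.4, 0.9]
width: 0.0699
finger_force: 0.0
```

send_rows:
  rows:
    - [0,0,0,0,0,0]
    - [0,0,0,0,0,0]
    - [0,0,0,0,0,0]
    - [0,0,0,0,0,0]
    - [0,0,0,0,0,0]
  grip: 30

```text
time: 2.65
tool_pos: [0.5829, -0.0542, 0.2661]
ee_rot: [-3.142, -0.001, 0.786]
wrist_force: [-6.3, 5.0, 4.1]
width: 0.0401
finger_force: 3.9
```

send_rows:
  rows:
    - [0,0,0,0,0,0]
    - [0,0,0,0,0,-0.05]
    - [0,0,0,0,0,-0.11]
    - [0,0,0,0,0,-0.11]
    - [0,0,0,0,0,-0.11]
    - [0,0,0,0,0,-0.11]
    - [0,0,0,0,0,-0.11]
    - [0,0,0,0,0,-0.11]

```text
time: 3.32
tool_pos: [0.5818, -0.052, 0.2661]
ee_rot: [-3.137, 0.001, 0.074]
wrist_force: [-6.1, 8.5, 6.3]
width: 0.0397
finger_force: 30.0
```

send_rows:
  rows:
    - [0,0,0,0,0,-0.11]
    - [0,0,0,0,0,-0.11]
    - [0,0,0,0,0,-0.11]
    - [0,0,0,0,0,-0.11]
    - [0,0,0,0,0,-0.11]
    - [0,0,0,0,0,-0.11]
    - [0,0,0,0,0,-0.11]
    - [0,0,0,0,0,-0.06]

```text
time: 3.98
tool_pos: [0.5828, -0.0495, 0.266]
ee_rot: [-3.135, 0.006, -0.753]
wrist_force: [-2.2, 13.2, 5.8]
width: 0.0396
finger_force: 30.0
```

send_rows:
  rows:
    - [0,0,0,0,0,0]
    - [0,0,0,0,0,0]
    - [0,0,0,0,0,0]

```text
time: 4.23
tool_pos: [0.5828, -0.0495, 0.266]
ee_rot: [-3.135, 0.005, -0.749]
wrist_force: [-2.6, 12.0, 4.5]
width: 0.0394
finger_force: 30.0
```

send_rows:
  rows:
    - [0,0,0,0,0,0]
    - [0,0,0,0,0,0]
    - [0,0,0,0,0,0]
    - [0,0,10,0,0,0]
    - [0,0,30,0,0,0]
    - [0,0,35,0,0,0]
    - [0,0,35,0,0,0]
    - [0,0,0,0,0,0]
  grip: 70

```text
time: 4.9
tool_pos: [0.5843, -0.0556, 0.384]
ee_rot: [-3.134, -0.013, -0.755]
wrist_force: [-0.5, -0.2, 1.8]
width: 0.0698
finger_force: 0.0
```

```bash
python3 - <<'E'
from h import *
m=optics.camera_model("wrist");o=sensors.get_obs();print(o["tool_pos"],o["joint_positions"])
im=optics.snapshot("wrist");np.save("pics/w2.npy",im)
c=np.array([.5854,-.0523])
for a in (180,):
  for r,s in((.122,.011),(.122,-.011),(.1,.011)): 
    t=np.radians(a);X=np.array([c[0]+r*np.cos(t)-s*np.sin(t),c[1]+r*np.sin(t)+s*np.cos(t),.211 if r>.11 else .198]);print(proj(m,X))
cv2.imwrite("pics/w2.png",im[:,:,::-1])
E
```

```text
[ 0.58429658 -0.05560532  0.38400857] [-1.91148672e-01  1.85345493e-01  9.57712699e-01 -6.16598429e-04
  1.98338969e+00  2.13467061e+00]
[362.56874746 280.92945042]
[346.62105057 294.004233  ]
[346.56090132 261.93062202]
```

View pics/w2.png

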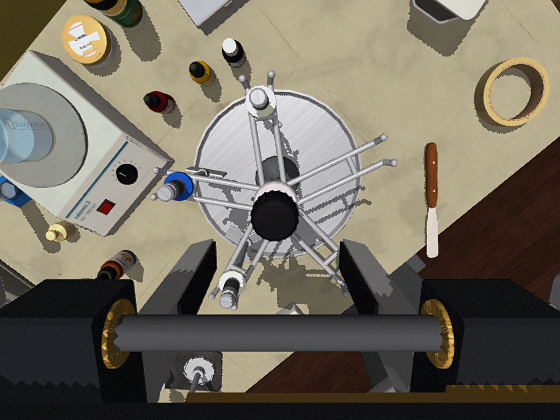

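The knob is at (275,215) and arm b's tips are now at (382,138) and (392,162). Arm a runs to the lower right, toward the front.

```bash
python3 - <<'E'
from h import *
m=optics.camera_model("wrist")
c=np.array([.5854,-.0523])
for A,B in(((382,138),(393,162)),((243,79),(272,75))):
  p=(plane(m,*A,.211)+plane(m,*B,.211))/2;d=p[:2]-c;print(np.hypot(*d),np.degrees(np.arctan2(d[1],d[0])))
print(plane(m,274,214,.256))
t=optics.snapshot("top");T=optics.camera_model("top")
a=cv2.resize(t[140:250,240:350],(480,480),interpolation=cv2.INTER_CUBIC);b=cv2.resize(t[215:265,125:225],(640,320),interpolation=cv2.INTER_CUBIC)
np.save("pics/t2.npy",t);print(o:=sensors.get_obs()["tool_pos"])
E
```

```text
0.11957813356416891 -106.62088686684451
0.11971698235632536 -35.66167673280877
[ 0.58701618 -0.05341784  0.256     ]
[ 0.58364844 -0.05534324  0.37739732]
```

send_rows:
  rows:
    - [-12,26,0,0,0,0.08]
    - [-16,35,0,0,0,0.08]
    - [-16,35,0,0,0,0.08]
    - [-16,35,0,0,0,0.08]
    - [-16,35,0,0,0,0.08]
    - [-16,35,0,0,0,0.08]
    - [-16,35,0,0,0,0.08]
    - [-16,35,0,0,0,0.08]
  grip: 46

```text
time: 5.67
tool_pos: [0.4577, 0.2173, 0.3724]
ee_rot: [3.14, 0.003, -0.111]
wrist_force: [1.2, 0.5, -0.2]
width: 0.0463
finger_force: 0.0
```

send_rows:
  rows:
    - [-16,35,-10,0,0,0.06]
    - [-14,30,-20,0,0,0.05]
    - [-4,15,-20,0,0,0]
    - [0,0,0,0,0,0]
    - [0,0,0,0,0,0]

```text
time: 6.08
tool_pos: [0.424, 0.296, 0.3214]
ee_rot: [3.138, 0.005, -0.003]
wrist_force: [-0.2, -0.6, 0.3]
width: 0.046
finger_force: 0.0
```

```bash
python3 - <<'E'
from h import *
m=optics.camera_model("wrist");o=sensors.get_obs();print(o["tool_pos"],o["ee_rot"])
w=optics.snapshot("wrist");t=optics.snapshot("top")
np.save("pics/w3.npy",w);np.save("pics/t3.npy",t)
import pickle;pickle.dump(m,open("pics/w3.pkl","wb"))
out=np.hstack([cv2.resize(w[:,:],(448,336)),cv2.resize(t[135:245,245:355],(336,336),interpolation=cv2.INTER_CUBIC)])
cv2.imwrite("pics/z3.png",out[:,:,::-1]); print(blobs(w,(105,120,100),(125,255,255),60))
E
```

```text
[0.42398905 0.29603311 0.32141845] [ 3.13768600e+00  5.32240906e-03 -2.89302911e-03]
[(array([277.7, 195.1]), array([263, 184,  31,  27, 385], dtype=int32))]
```

View pics/z3.png

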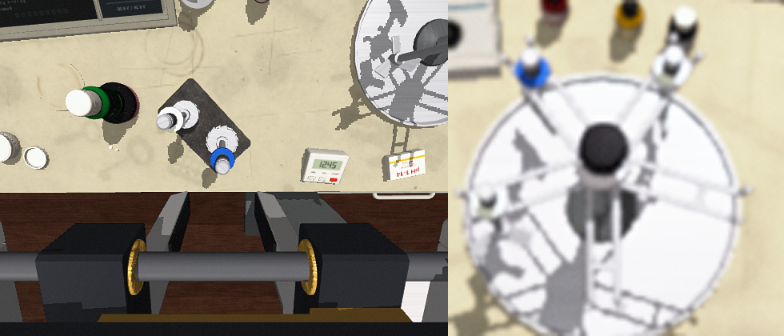

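Wrist view: blue collar centred near (279,198), white coupling at (207,152). Top view: the front arm points straight down in the picture, its tips just off the crop.

```bash
python3 - <<'E'
from h import *
import pickle
np.set_printoptions(precision=4,suppress=True)
m=pickle.load(open("pics/w3.pkl","rb"));T=optics.camera_model("top");S=optics.camera_model("side")
print("blue",plane(m,278.7,198.7,.158)); 
t=np.load("pics/t3.npy");b=blobs(t,(105,120,100),(125,255,255),20);print([x for x in b if 150<x[0][0]<175])
print("white cpl top",plane(m,207.5,152.5,.201))
print("blue triang",tri((m,278.7,198.7),(T,162,251.2),(S,280,279.3)))
w=np.load("pics/w3.npy")
z=lambda im,x,y,W,H,o:cv2.resize(im[y:y+H,x:x+W],o,interpolation=cv2.INTER_CUBIC)
out=np.hstack([z(w,185,120,120,120,(480,480)),z(t,280,175,40,80,(240,480))])
cv2.imwrite("pics/z4.png",out[:,:,::-1])
c=np.array([.5854,-.0523])
E
```

```text
blue [0.4277 0.2933 0.158 ]
[]
white cpl top [0.475  0.3509 0.201 ]
blue triang (array([0.4267, 0.2941, 0.156 ]), np.float64(0.0012896026167457453))
```

View pics/z4.png

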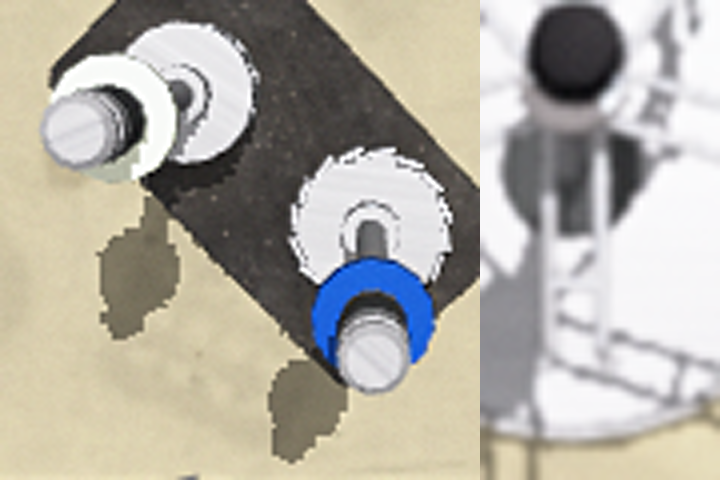

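Wrist crop: blue coupling top at (278.2,209.5) and white coupling top at (203.8,152.5) in full-picture pixels. Top crop: front arm's rods end around (291.3,233) and (300.3,234).

```bash
python3 - <<'E'
from h import *
import pickle
np.set_printoptions(precision=4,suppress=True)
m=pickle.load(open("pics/w3.pkl","rb"));T=optics.camera_model("top");S=optics.camera_model("side")
print("blue top",plane(m,278.2,209.5,.201),"col",plane(m,278.2,199.5,.158))
print("white top",plane(m,203.75,152.5,.201),"col",plane(m,213.75,149.3,.158))
print("white top tri",tri((m,203.75,152.5),(T,135,231.3),(S,245.3,273.3)))
print("blue top tri",tri((m,278.2,209.5),(T,158.5,251.3),(S,280.8,262)))
print("tips",plane(T,291.3,233.5,.211),plane(T,300.3,234,.211),"knob",plane(T,296.2,183.7,.27))
E
```

```text
blue top [0.4276 0.2941 0.201 ] col [0.4269 0.2938 0.158 ]
white top [0.475  0.3539 0.201 ] col [0.4747 0.3537 0.158 ]
white top tri (array([0.4734, 0.3549, 0.1971]), np.float64(0.0014511983274545276))
blue top tri (array([0.4246, 0.2934, 0.1949]), np.float64(0.002798745300716318))
tips [ 0.4678 -0.0419  0.211 ] [ 0.4667 -0.0643  0.211 ] knob [ 0.5812 -0.0529  0.27  ]
```

send_rows:
  rows:
    - [2,-2,-25,0,0,0]
    - [0,0,-35,0,0,0]
    - [0,0,-35,0,0,0]
    - [0,0,-25,0,0,0]
    - [0,0,-8,0,0,0]
    - [0,0,0,0,0,0]
    - [0,0,0,0,0,0]

```text
time: 6.77
tool_pos: [0.4283, 0.2939, 0.1983]
ee_rot: [-3.141, -0.002, -0.006]
wrist_force: [-0.6, -0.9, 1.4]
width: 0.0462
finger_force: 0.0
```

```bash
python3 - <<'E'
from h import *
o=sensors.get_obs();print(o["tool_pos"],o["ee_rot"],o["wrist_force"])
m=optics.camera_model("wrist");w=optics.snapshot("wrist")
print(blobs(w,(105,120,100),(125,255,255),60))
x=o["tool_pos"];print(proj(m,np.array([x[0],x[1],.158])),proj(m,np.array([.4265,.294,.158])))
E
```

```text
[0.42830094 0.29388411 0.19831403] [-3.14064181e+00 -2.25763450e-03 -5.81641061e-03] [-0.62199846 -0.93754361  1.41725125]
[(array([275.8, 243.2]), array([252, 227,  48,  40, 891], dtype=int32))]
[276.18080096 247.30827901] [276.00705756 250.089593  ]
```

send_rows:
  rows:
    - [-2,0,-4,0,0,0]
    - [0,0,0,0,0,0]

```text
time: 6.98
tool_pos: [0.4257, 0.2946, 0.1942]
ee_rot: [-3.14, -0.003, -0.004]
wrist_force: [-0.2, -1.0, -0.1]
width: 0.0461
finger_force: 0.0
```

send_rows:
  rows:
    - [0,0,0,0,0,0]
    - [0,0,0,0,0,0]
    - [0,0,0,0,0,0]
    - [0,0,0,0,0,0]
    - [0,0,0,0,0,0]
    - [0,0,0,0,0,0]
  grip: 5

```text
time: 7.48
tool_pos: [0.4251, 0.2946, 0.1926]
ee_rot: [-3.141, -0.0, -0.004]
wrist_force: [-0.6, 0.8, 1.1]
width: 0.0152
finger_force: 30.0
```

send_rows:
  rows:
    - [0,0,10,0,0,0]
    - [0,0,25,0,0,0]
    - [0,0,35,0,0,0]
    - [0,0,30,0,0,0]
    - [-2,-10,5,0,0,0]
    - [-4,-25,0,0,0,0]
    - [-4,-35,0,0,0,0]
    - [-4,-35,0,0,0,0]

```text
time: 8.15
tool_pos: [0.41, 0.1878, 0.2958]
ee_rot: [3.14, 0.003, -0.002]
wrist_force: [1.0, -0.7, -2.3]
width: 0.0153
finger_force: 30.0
```

send_rows:
  rows:
    - [-4,-38,0,0,0,0]
    - [-4,-38,0,0,0,0]
    - [-3,-38,0,0,0,0]
    - [0,-38,0,0,0,0]
    - [0,-38,0,0,0,0]
    - [0,-30,0,0,0,0]
    - [0,-18,-10,0,0,0]
    - [0,0,-10,0,0,0]

```text
time: 8.82
tool_pos: [0.3991, -0.0524, 0.2761]
ee_rot: [3.139, 0.002, -0.01]
wrist_force: [-0.1, -0.0, -2.8]
width: 0.0154
finger_force: 30.0
```

send_rows:
  rows:
    - [0,0,0,0,0,0]
    - [0,0,0,0,0,0]

```text
time: 8.98
tool_pos: [0.3989, -0.0483, 0.2758]
ee_rot: [-3.14, 0.004, -0.004]
wrist_force: [-0.4, 0.8, -2.6]
width: 0.0156
finger_force: 30.0
```

```bash
python3 - <<'E'
from h import *
o=sensors.get_obs();print(o["tool_pos"],o["ee_rot"],o["wrist_force"],o["width"])
m=optics.camera_model("wrist");w=optics.snapshot("wrist");s=optics.snapshot("side")
np.save("pics/w5.npy",w)
x=o["tool_pos"]
print("wrist expect tips",[proj(m,np.array([.4634,-.0523+d,.211])) for d in(-.011,.011)],"rest",proj(m,np.array([.4854,-.0523,.2])))
z=lambda im,x,y,W,H,o:cv2.resize(im[y:y+H,x:x+W],o,interpolation=cv2.INTER_CUBIC)
out=np.hstack([z(w,180,90,200,200,(400,400)),z(s,210,140,170,170,(400,400))])
cv2.imwrite("pics/z5.png",out[:,:,::-1])
E
```

```text
[ 0.39893899 -0.04827973  0.27578207] [-3.14026405  0.00362071 -0.00441813] [-0.37636268  0.80095788 -2.62923988] 0.015617102207151314
wrist expect tips [array([299.67523197, 137.61949399]), array([264.99858264, 137.72405084])] rest [282.13452226 102.5105656 ]
```

View pics/z5.png

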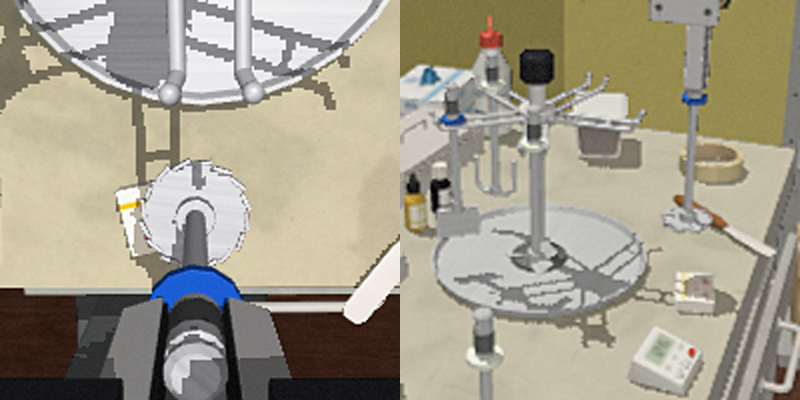

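Wrist view: fork tips at (265,136.5) and (306.5,137), blue collar at about (278,234), shaft vertical. Side view: the tool hangs plumb from the gripper.

```bash
python3 - <<'E'
from h import *
np.set_printoptions(precision=4,suppress=True)
o=sensors.get_obs();print(o["tool_pos"])
m=optics.camera_model("wrist")
print("tips",plane(m,265,136.5,.211),plane(m,306.5,137,.211))
print("rods",plane(m,180+177/2,90+20/2,.2),plane(m,180+243/2,90+20/2,.2))
z=o["tool_pos"][2]
print("collar edges",plane(m,180+152/2,90+292/2,z-.035),plane(m,180+242/2,90+292/2,z-.035), "disc",plane(m,278,197,z-.038-.142))
E
```

```text
[ 0.3998 -0.0479  0.2774]
tips [ 0.4652 -0.0408  0.211 ] [ 0.4649 -0.0674  0.211 ]
rods [ 0.4883 -0.043   0.2   ] [ 0.4882 -0.0646  0.2   ]
collar edges [ 0.4088 -0.0361  0.2424] [ 0.4087 -0.0626  0.2424] disc [ 0.4026 -0.0493  0.0974]
```

send_rows:
  rows:
    - [0,-5,-4,0,0,0]
    - [10,0,-4,0,0,0]
    - [15,0,0,0,0,0]
    - [5,0,0,0,0,0]
    - [0,0,0,0,0,0]
    - [0,0,0,0,0,0]

```text
time: 9.58
tool_pos: [0.4302, -0.0534, 0.2692]
ee_rot: [-3.141, 0.001, -0.003]
wrist_force: [-0.2, 0.8, -2.2]
width: 0.0155
finger_force: 30.0
```

```bash
python3 - <<'E'
from h import *
np.set_printoptions(precision=4,suppress=True)
o=sensors.get_obs();print(o["tool_pos"],o["wrist_force"])
m=optics.camera_model("wrist");w=optics.snapshot("wrist")
z=lambda im,x,y,W,H,o:cv2.resize(im[y:y+H,x:x+W],o,interpolation=cv2.INTER_CUBIC)
cv2.imwrite("pics/z6.png",z(w,180,90,200,200,(600,600))[:,:,::-1])
print([proj(m,np.array([.465,y,.211])) for y in(-.041,-.067)])
E
```

```text
[ 0.4302 -0.0534  0.2692] [-0.1638  0.7631 -2.2327]
[array([256.4829, 185.8239]), array([297.2677, 185.7402])]
```

View pics/z6.png

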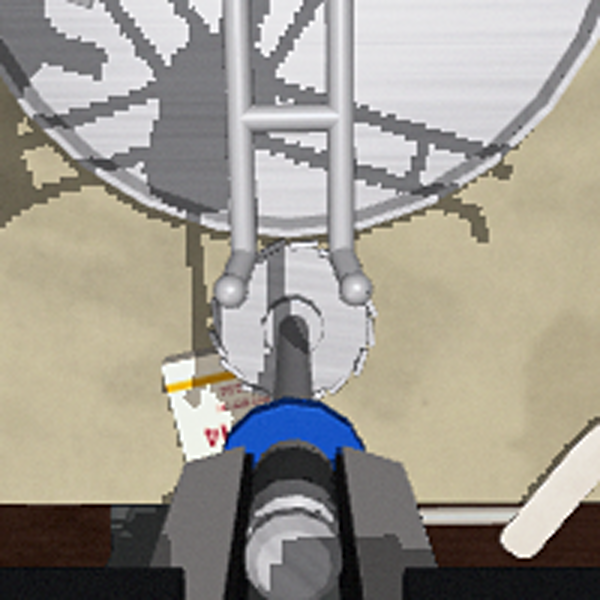

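Tips at (257,186) and (298,187), and the shaft and collar lie centred between them (collar centre about x=278.5). Going in.

send_rows:
  rows:
    - [10,1,0,0,0,0]
    - [15,0,0,0,0,0]
    - [15,0,0,0,0,0]
    - [10,0,0,0,0,0]
    - [5,0,0,0,0,0]
    - [0,0,0,0,0,0]
    - [0,0,0,0,0,0]

```text
time: 10.22
tool_pos: [0.4849, -0.0527, 0.2693]
ee_rot: [-3.142, 0.001, -0.004]
wrist_force: [0.1, 1.4, -3.0]
width: 0.0156
finger_force: 30.0
```

send_rows:
  rows:
    - [0,0,-8,0,0,0]
    - [0,0,-10,0,0,0]
    - [0,0,-6,0,0,0]
    - [0,0,-4,0,0,0]
    - [0,0,0,0,0,0]
    - [0,0,0,0,0,0]

```text
time: 10.72
tool_pos: [0.4847, -0.0527, 0.241]
ee_rot: [-3.141, 0.001, -0.004]
wrist_force: [-0.1, -0.1, -2.8]
width: 0.0155
finger_force: 30.0
```

```bash
python3 - <<'E'
from h import *
np.set_printoptions(precision=4,suppress=True)
o=sensors.get_obs();print(o["tool_pos"],o["wrist_force"],o["wrist_torque"])
w=optics.snapshot("wrist");s=optics.snapshot("side")
S=optics.camera_model("side");print(proj(S,np.array([.4854,-.0523,.2])))
z=lambda im,x,y,W,H,o:cv2.resize(im[y:y+H,x:x+W],o,interpolation=cv2.INTER_CUBIC)
cv2.imwrite("pics/z7.png",np.hstack([z(w,200,120,150,150,(400,400)),z(s,260,155,60,60,(400,400))])[:,:,::-1])
E
```

```text
[ 0.4847 -0.0527  0.241 ] [-0.1047 -0.137  -2.85  ] [0.0607 0.038  0.0031]
[303.107  191.6705]
```

View pics/z7.png

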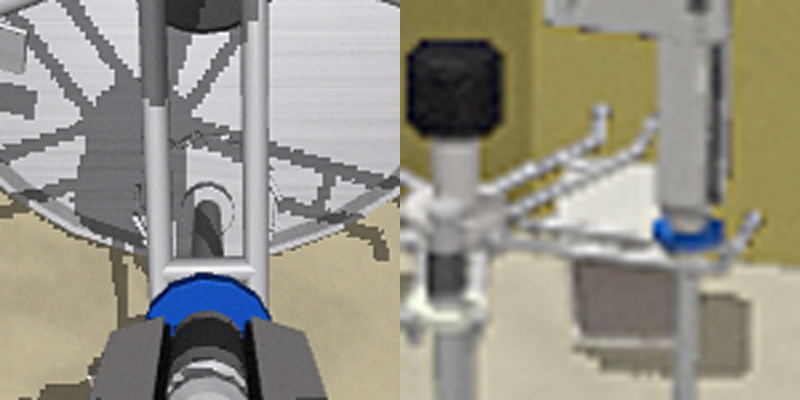

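The collar sits over the fork, just inside the upturned tips (side view, tips at right of the collar), a few millimetres above the rods. I have used all ten views, so from here on I measure numerically.

send_rows:
  rows:
    - [0,0,-2,0,0,0]
    - [0,0,-1,0,0,0]
    - [0,0,0,0,0,0]
    - [0,0,0,0,0,0]

```text
time: 11.15
tool_pos: [0.4851, -0.0527, 0.2385]
ee_rot: [3.142, 0.0, -0.004]
wrist_force: [0.5, -0.8, -3.5]
width: 0.0156
finger_force: 30.0
```

send_rows:
  rows:
    - [0,0,-1,0,0,0]
    - [0,0,-1,0,0,0]
    - [0,0,0,0,0,0]
    - [0,0,0,0,0,0]

```text
time: 11.48
tool_pos: [0.4852, -0.0528, 0.2374]
ee_rot: [3.141, -0.001, -0.004]
wrist_force: [-1.4, 0.4, 2.0]
width: 0.0153
finger_force: 30.0
```

send_rows:
  rows:
    - [0,0,0,0,0,0]
    - [0,0,0,0,0,0]
    - [0,0,0,0,0,0]
    - [0,0,0,0,0,0]
  grip: 40

```text
time: 11.82
tool_pos: [0.4851, -0.0527, 0.2364]
ee_rot: [3.142, -0.0, -0.004]
wrist_force: [0.0, -0.8, -0.1]
width: 0.0379
finger_force: 0.0
```

send_rows:
  rows:
    - [0,0,10,0,0,0]
    - [0,0,20,0,0,0]
    - [0,0,30,0,0,0]
    - [0,0,40,0,0,0]
    - [0,0,40,0,0,0]
    - [0,0,0,0,0,0]
    - [0,0,0,0,0,0]

```text
time: 12.4
tool_pos: [0.4859, -0.0529, 0.3806]
ee_rot: [3.14, -0.008, -0.004]
wrist_force: [-1.0, -1.0, -0.7]
width: 0.0401
finger_force: 0.0
```

```bash
python3 - <<'E'
from h import *
np.set_printoptions(precision=4,suppress=True)
o=sensors.get_obs();print(o["tool_pos"],o["ee_rot"],o["joint_positions"],o["wrist_force"])
m=optics.camera_model("wrist");w=optics.snapshot("wrist");s=optics.snapshot("side");t=optics.snapshot("top")
np.save("pics/w8.npy",w);np.save("pics/s8.npy",s);np.save("pics/t8.npy",t)
S=optics.camera_model("side");T=optics.camera_model("top")
X=np.array([.4855,-.0535,.203])
for n,M,im in(("w",m,w),("s",S,s),("t",T,t)): print(n,proj(M,X),blobs(im,(105,120,90),(125,255,255),12))
E
```

```text
[ 0.4859 -0.0529  0.3806] [ 3.1398 -0.0078 -0.0042] [-0.2245 -0.0356  1.2003 -0.0001  1.969   1.3505] [-0.9673 -1.0369 -0.7276]
w [276.858  201.9745] [(array([207.5,  10.2]), array([190,   0,  34,  20, 366], dtype=int32)), (array([277. , 196.5]), array([263, 186,  29,  26, 352], dtype=int32))]
s [303.228  190.4664] [(array([418.1, 179.6]), array([410, 167,  15,  27, 188], dtype=int32)), (array([231.7, 190.7]), array([227, 189,  10,   4,  27], dtype=int32)), (array([302.9, 191.2]), array([298, 189,  10,   5,  29], dtype=int32))]
t [295.9845 226.9233] [(array([190.6, 115.5]), array([182, 106,  18,  16, 109], dtype=int32)), (array([295., 228.]), array([290, 223,  11,  10,  52], dtype=int32))]
```

send_rows:
  rows:
    - [15,0,0,0,0,0.1]
    - [25,0,0,0,0,0.1]
    - [25,0,0,0,0,0.1]
    - [20,0,0,0,0,0.1]
    - [14,1,0,0,0,0.1]
    - [0,0,0,0,0,0.1]
    - [0,0,0,0,0,0]
    - [0,0,0,0,0,0]
  grip: 70

```text
time: 13.22
tool_pos: [0.5838, -0.0517, 0.3745]
ee_rot: [-3.139, 0.003, 0.593]
wrist_force: [0.8, -0.7, 0.8]
width: 0.07
finger_force: 0.0
```

send_rows:
  rows:
    - [0,0,-20,0,0,0]
    - [0,0,-30,0,0,0]
    - [0,0,-30,0,0,0]
    - [0,0,-25,0,0,0]
    - [0,0,-12,0,0,0]
    - [0,0,0,0,0,0]
    - [0,0,0,0,0,0]

```text
time: 13.8
tool_pos: [0.5837, -0.0517, 0.2597]
ee_rot: [-3.141, 0.0, 0.595]
wrist_force: [0.7, -0.6, 0.8]
width: 0.0697
finger_force: 0.0
```

send_rows:
  rows:
    - [1,0,3,0,0,0]
    - [0,0,0,0,0,0]
    - [0,0,0,0,0,0]
    - [0,0,0,0,0,0]
    - [0,0,0,0,0,0]
    - [0,0,0,0,0,0]
    - [0,0,0,0,0,0]
  grip: 30

```text
time: 14.38
tool_pos: [0.5853, -0.0516, 0.2634]
ee_rot: [3.141, -0.001, 0.596]
wrist_force: [-0.3, -0.3, 3.9]
width: 0.0399
finger_force: 30.0
```

send_rows:
  rows:
    - [0,0,0,0,0,-0.04]
    - [0,0,0,0,0,-0.08]
    - [0,0,0,0,0,-0.1]
    - [0,0,0,0,0,-0.1]
    - [0,0,0,0,0,-0.1]
    - [0,0,0,0,0,-0.1]
    - [0,0,0,0,0,-0.1]
    - [0,0,0,0,0,-0.1]

```text
time: 15.05
tool_pos: [0.5853, -0.0516, 0.2634]
ee_rot: [3.142, -0.001, -0.129]
wrist_force: [-0.2, -0.2, 2.7]
width: 0.0396
finger_force: 30.0
```

send_rows:
  rows:
    - [0,0,0,0,0,-0.1]
    - [0,0,0,0,0,-0.1]
    - [0,0,0,0,0,-0.1]
    - [0,0,0,0,0,-0.1]
    - [0,0,0,0,0,-0.1]
    - [0,0,0,0,0,-0.055]
    - [0,0,0,0,0,0]
    - [0,0,0,0,0,0]

```text
time: 15.72
tool_pos: [0.5852, -0.0516, 0.2634]
ee_rot: [-3.141, -0.001, -0.678]
wrist_force: [-0.6, 0.2, 4.2]
width: 0.0399
finger_force: 30.0
```

Release, rise, then travel to above the white tool (turbine) at (0.4745, 0.354).

send_rows:
  rows:
    - [0,0,0,0,0,0]
    - [0,0,0,0,0,0]
    - [0,0,0,0,0,0]
    - [0,0,10,0,0,0]
    - [0,0,30,0,0,0]
    - [0,0,35,0,0,0]
    - [0,0,35,0,0,0]
    - [0,0,0,0,0,0]
  grip: 70

```text
time: 16.38
tool_pos: [0.5863, -0.052, 0.3818]
ee_rot: [-3.135, -0.013, -0.679]
wrist_force: [-0.7, 0.6, 1.4]
width: 0.0699
finger_force: 0.0
```

send_rows:
  rows:
    - [-7,28,0,0,0,0.08]
    - [-10,38,0,0,0,0.08]
    - [-10,38,0,0,0,0.08]
    - [-10,38,0,0,0,0.08]
    - [-10,38,0,0,0,0.08]
    - [-10,38,0,0,0,0.08]
    - [-10,38,0,0,0,0.08]
    - [-10,38,0,0,0,0.08]
  grip: 46

```text
time: 17.05
tool_pos: [0.5072, 0.2439, 0.3727]
ee_rot: [3.141, -0.0, -0.035]
wrist_force: [0.9, -0.2, 0.5]
width: 0.0463
finger_force: 0.0
```

send_rows:
  rows:
    - [-10,38,0,0,0,0.04]
    - [-10,38,-15,0,0,0]
    - [-10,30,-20,0,0,0]
    - [-4,6,-15,0,0,0]
    - [0,0,0,0,0,0]
    - [0,0,0,0,0,0]

```text
time: 17.55
tool_pos: [0.4737, 0.3539, 0.3216]
ee_rot: [3.14, 0.002, 0.002]
wrist_force: [0.1, 0.1, 0.8]
width: 0.0458
finger_force: 0.0
```

```bash
python3 - <<'E'
from h import *
np.set_printoptions(precision=4,suppress=True)
o=sensors.get_obs();print(o["tool_pos"],o["ee_rot"],o["joint_positions"])
m=optics.camera_model("wrist");w=optics.snapshot("wrist");t=optics.snapshot("top")
np.save("pics/w9.npy",w);np.save("pics/t9.npy",t)
T=optics.camera_model("top")
for z in(.158,.201):print(proj(m,np.array([.4745,.354,z])))
print("white",blobs(w,(0,0,215),(60,40,255),60),)
# grad. brightness mask around expected
u,v=proj(m,np.array([.4745,.354,.158])).astype(int)
g=cv2.cvtColor(w,cv2.COLOR_RGB2HSV)[v-30:v+40,u-30:u+30]
for r in g[::3,::2]: print(" ".join("%3d"%p[2] for p in r))
print("blue top",blobs(t,(105,120,90),(125,255,255),12))
c=np.array([.5854,-.0523])
for n,a in(("a",-252),("f2",36)): print(n,proj(T,np.array([*(c+.1*np.array([np.cos(np.radians(a)),np.sin(np.radians(a))])),.203])))
E
```

```text
[0.4737 0.3539 0.3216] [3.1396 0.002  0.0019] [ 0.5462  0.1847  1.0825 -0.0007  1.8771  2.1149]
[276.0954 202.1047]
[276.0175 213.1406]
white [(array([297.1,   5.1]), array([287,   3,  20,   7,  68], dtype=int32)), (array([161.2, 179.5]), array([147, 164,  31,  30, 635], dtype=int32)), (array([276.2, 197.5]), array([261, 188,  30,  26, 305], dtype=int32)), (array([ 44. , 218.3]), array([ 26, 201,  37,  35, 964], dtype=int32)), (array([ 91. , 229.3]), array([ 80, 218,  23,  24, 388], dtype=int32)), (array([443.4, 244.1]), array([417, 228,  56,  35, 861], dtype=int32)), (array([539.9, 246.2]), array([522, 233,  38,  27, 558], dtype=int32)), (array([517.6, 382.5]), array([502, 372,  31,  27, 328], dtype=int32))]
 53  50  92  56  59  57  60  62  99 217 210 202 213 214 220 214 210 212 214 205 206 222 125  60  58  63  64  56  59  60
 56  54  53  54  52  53  58  70 219 216 207 214 213 205 211 133 226 217 212 209 212 210 208  68  58  62  62  53  62  61
 62  57  52  47  50  56  52 169 207 207 209 217 203 160 210 212 212 187 221 216 208 206 211 213  63  63  63  65  61  61
 60  57  60  60  58  
[... 2069 characters left out ...]
3 190 191 191 187 188 188 188 189 193 193  75  63  61  66  53  58  55
196 192 191 101  99 101  97 101 189 185 187 187 188 194 195 196 191 187 188 189 186 183 186 186 196  52  64  59  60  60
192 192 190 186 186 184 182 185 182 182 179 182 187 187 191 191 185 190 199 193 191 188 185 184 183 192  61  64  60  58
190 187 183 185 181 183 192 195 191 188 183 179 184 185 167 188 186 191 190 193 189 187 191 187 185 187 191 103  64  67
blue top [(array([191.1, 115.4]), array([182, 106,  18,  17, 125], dtype=int32)), (array([317.9, 158.9]), array([313, 154,  11,   9,  52], dtype=int32)), (array([258.7, 201. ]), array([253, 196,  11,  10,  51], dtype=int32))]
a [258.2462 199.7418]
f2 [273.1244 157.3973]
```

```bash
python3 - <<'E'
from h import *
T=optics.camera_model("top");m=optics.camera_model("wrist");S=optics.camera_model("side")
t=np.load("pics/t9.npy")
print([x for x in blobs(t,(0,0,200),(180,50,255),15) if abs(x[0][0]-105)<14 and abs(x[0][1]-228)<14])
print(tri((m,161,179),(T,103,227.5)),tri((m,161,179),(S,209,338)))
E
```

```text
[]
(array([0.49221755, 0.47715823, 0.11003417]), np.float64(0.003555200754197216)) (array([0.49320883, 0.4705131 , 0.13623959]), np.float64(0.0023039217594836114))
```

send_rows:
  rows:
    - [0,0,-25,0,0,0]
    - [0,0,-35,0,0,0]
    - [0,0,-25,0,0,0]
    - [0,0,0,0,0,0]

```text
time: 17.98
tool_pos: [0.4731, 0.3513, 0.2326]
ee_rot: [3.136, 0.008, -0.002]
wrist_force: [-0.4, -0.4, -1.5]
width: 0.0461
finger_force: 0.0
```

send_rows:
  rows:
    - [1,1,-20,0,0,0]
    - [0,0,-13,0,0,0]
    - [0,0,-6,0,0,0]
    - [0,0,0,0,0,0]
    - [0,0,0,0,0,0]

```text
time: 18.4
tool_pos: [0.4762, 0.3548, 0.2007]
ee_rot: [-3.14, -0.002, -0.0]
wrist_force: [0.0, 0.5, 0.8]
width: 0.0461
finger_force: 0.0
```

```bash
python3 - <<'E'
from h import *
o=sensors.get_obs();x=o["tool_pos"];print(x,o["wrist_force"])
m=optics.camera_model("wrist");w=optics.snapshot("wrist")
print([b for b in blobs(w,(0,0,225),(70,40,255),60) if abs(b[0][0]-278)<40 and 200<b[0][1]<290])
print(proj(m,np.array([x[0],x[1],.158])),proj(m,np.array([.4745,.354,.158])))
E
```

```text
[0.47618654 0.35482071 0.20074322] [0.03512735 0.54939035 0.84339319]
[(array([277.4, 241.7]), array([254, 227,  47,  40, 753], dtype=int32))]
[276.19637467 245.98394719] [277.52082647 248.56358368]
```

send_rows:
  rows:
    - [-2,-1,-6,0,0,0]
    - [0,0,0,0,0,0]
    - [0,0,0,0,0,0]

```text
time: 18.7
tool_pos: [0.473, 0.3539, 0.1929]
ee_rot: [-3.142, -0.0, 0.001]
wrist_force: [-0.4, -0.6, -0.1]
width: 0.046
finger_force: 0.0
```

send_rows:
  rows:
    - [0,0,0,0,0,0]
    - [0,0,0,0,0,0]
    - [0,0,0,0,0,0]
    - [0,0,0,0,0,0]
    - [0,0,0,0,0,0]
    - [0,0,0,0,0,0]
  grip: 5

```text
time: 19.2
tool_pos: [0.4731, 0.354, 0.1926]
ee_rot: [3.142, 0.0, 0.001]
wrist_force: [0.1, -0.4, -0.6]
width: 0.0155
finger_force: 30.0
```

send_rows:
  rows:
    - [0,0,10,0,0,0]
    - [0,0,25,0,0,0]
    - [0,0,35,0,0,0]
    - [0,0,30,0,0,0]
    - [-4,-12,5,0,0,0]
    - [-7,-25,0,0,0,0]
    - [-9,-35,0,0,0,0]
    - [-9,-37,0,0,0,0]

```text
time: 19.87
tool_pos: [0.443, 0.2437, 0.2962]
ee_rot: [3.14, 0.002, 0.003]
wrist_force: [0.4, -1.4, -2.0]
width: 0.0152
finger_force: 30.0
```

send_rows:
  rows:
    - [-9,-37,0,0,0,0]
    - [-9,-37,0,0,0,0]
    - [-9,-37,0,0,0,0]
    - [-9,-37,0,0,0,0]
    - [-8,-37,0,0,0,0]
    - [0,-37,0,0,0,0]
    - [0,-37,-5,0,0,0]
    - [0,-25,-10,0,0,0]

```text
time: 20.53
tool_pos: [0.3991, -0.0421, 0.2828]
ee_rot: [3.139, -0.002, -0.002]
wrist_force: [1.8, 0.0, -1.9]
width: 0.0156
finger_force: 30.0
```

send_rows:
  rows:
    - [0,-14,-10,0,0,0]
    - [0,0,0,0,0,0]
    - [0,0,0,0,0,0]
    - [0,0,0,0,0,0]

```text
time: 20.87
tool_pos: [0.3997, -0.0526, 0.2725]
ee_rot: [-3.141, 0.0, 0.001]
wrist_force: [0.2, 0.3, -1.1]
width: 0.0153
finger_force: 30.0
```

```bash
cat > tips.py <<'E'
from h import *
np.set_printoptions(precision=4,suppress=True)
o=sensors.get_obs();x=o["tool_pos"];print(x,o["wrist_force"],o["width"])
m=optics.camera_model("wrist");w=optics.snapshot("wrist")
e=[proj(m,np.array([.465,y,.211])) for y in(-.041,-.067)];print("expect tips",e)
L,R=e; g=cv2.GaussianBlur(cv2.cvtColor(w,cv2.COLOR_RGB2GRAY),(5,5),0)
y0,y1,x0,x1=int(L[1])-30,int(L[1])+30,int(L[0])-30,int(R[0])+30
C=cv2.HoughCircles(cv2.resize(g[max(y0,0):y1,x0:x1],None,fx=4,fy=4,interpolation=cv2.INTER_CUBIC),cv2.HOUGH_GRADIENT,1,30,param1=60,param2=12,minRadius=12,maxRadius=32)
if C is not None:
  for q in C[0][:6]:
    u,v=q[0]/4+x0,q[1]/4+max(y0,0);print("circle",u,v,q[2]/4,plane(m,u,v,.211))
zc=x[2]-.035
print("collar",[(b,plane(m,b[1][0]+(b[1][2]-1)/2,b[1][1]+25,zc)) for b in blobs(w,(0,0,225),(70,40,255),60) if abs(b[0][0]-278)<30 and 190<b[0][1]<290], "tcp px",proj(m,np.array([x[0],x[1],zc])))
E
python3 tips.py
```

```text
[ 0.3997 -0.0526  0.2725] [ 0.2224  0.2906 -1.0781] 0.015254688500355334
expect tips [array([257.8489, 136.7258]), array([299.4457, 136.8256])]
circle 303.875 127.375 6.15 [ 0.4707 -0.0696  0.211 ]
circle 304.375 114.375 6.95 [ 0.4785 -0.0698  0.211 ]
circle 252.875 148.875 6.7 [ 0.4575 -0.0378  0.211 ]
circle 296.625 135.125 7.275 [ 0.466  -0.0652  0.211 ]
circle 253.375 160.875 6.95 [ 0.45  -0.038  0.211]
circle 255.875 138.125 4.7 [ 0.4641 -0.0398  0.211 ]
collar [((array([277. , 233.7]), array([255, 226,  46,  18, 419], dtype=int32)), array([ 0.3992, -0.0534,  0.2375]))] tcp px [276.028  250.2256]
```

send_rows:
  rows:
    - [5,0,-2,0,0,0]
    - [12,0,0,0,0,0]
    - [10,0,0,0,0,0]
    - [3,0,0,0,0,0]
    - [0,0,0,0,0,0]
    - [0,0,0,0,0,0]

```text
time: 21.42
tool_pos: [0.4303, -0.0527, 0.2705]
ee_rot: [-3.142, 0.001, 0.002]
wrist_force: [-0.0, -0.2, -1.6]
width: 0.0157
finger_force: 30.0
```

```bash
cat >> tips.py <<'E'
g=cv2.cvtColor(w,cv2.COLOR_RGB2HSV)
u0,v0=int(L[0])-12,int(L[1]);print("u0,v0",u0,v0)
for v in range(v0-24,v0+14,3): print(v,"".join("%4d"%g[v,u,1] for u in range(u0,int(R[0])+12,2)))
print("V")
for v in (v0-40,v0-30,v0-24,v0): print(v,"".join("%4d"%g[v,u,2] for u in range(u0,int(R[0])+12,2)))
E
python3 tips.py
```

```text
[ 0.4303 -0.0527  0.2705] [-0.046  -0.1605 -1.6357] 0.01573048609799094
expect tips [array([258.0402, 185.5158]), array([298.5747, 185.638 ])]
circle 270.375 185.125 7.85 [ 0.4653 -0.0489  0.211 ]
circle 277.125 207.375 6.15 [ 0.4506 -0.0533  0.211 ]
circle 252.375 186.375 4.95 [ 0.4644 -0.0374  0.211 ]
circle 250.125 177.125 7.85 [ 0.4704 -0.036   0.211 ]
circle 250.375 203.375 7.85 [ 0.4532 -0.0359  0.211 ]
circle 283.625 188.375 7.3 [ 0.4632 -0.0574  0.211 ]
collar [((array([277.1, 233.6]), array([255, 226,  45,  18, 416], dtype=int32)), array([ 0.4297, -0.0533,  0.2355]))] tcp px [276.0433 250.1714]
u0,v0 246 185
161    8   3   5   8   6   3   2   5   8   8   4   6   3   5   2   5   3   5   5   3   7  10   5   5   5   6   5   2   5   5   3   7
164   38   7   6   6   5   9   5   5   5  12   6   6   2   5   5   2   6   5   7   5   5   6   5   1   1   9   5   5   6   5   5  66
167   53  62  58  60  62   8   5   3   5   5   5   6   6   5   5   8   6   6   6   7   3   6   8   5   4  17  62  66  64  60  50  54
170   53  52  50  56  54   9   5   3   6  46  52  49  53  57  59  56  61  61
[... 1087 characters left out ...]
4   2   5   5  60  55  52  55  57
197   56  53  53  53  49   2   5   5   1   5   4   2   0   3   4   3   4   7  11   8   3   2   5   6   5   6   6  27  57  57  53  54
V
145  121 126 126 124 122 174 208 209 163 112 223 222 221 220 221 222 225 230 122 124 123 113 192 219 193 132 114 126 222 222 221 217
155  123 125 125 125 124 171 208 207 163 117 219 218 218 218 221 217 219 220 219 218 221 120 193 219 189 133 219 217 215 217 216 221
161   92 100 166 167 163 166 207 204 168  93 210 227 222 223 224 224 224 224 225 224 208 123 196 220 188 125 149 146 152 146 147 189
185  106 192 151 197 238 211 173 102  92 222 219 221 212 112 120 113 219 208 207 209 210 214 213 156 194 243 203 170 153 190 185 178
```

send_rows:
  rows:
    - [10,1,0,0,0,0]
    - [15,0,0,0,0,0]
    - [15,0,0,0,0,0]
    - [10,0,0,0,0,0]
    - [5,0,0,0,0,0]
    - [0,0,0,0,0,0]
    - [0,0,0,0,0,0]

```text
time: 22.05
tool_pos: [0.485, -0.052, 0.2704]
ee_rot: [-3.142, 0.001, 0.001]
wrist_force: [-0.3, 0.0, -2.2]
width: 0.0156
finger_force: 30.0
```

send_rows:
  rows:
    - [0,0,-8,0,0,0]
    - [0,0,-10,0,0,0]
    - [0,0,-7,0,0,0]
    - [0,0,-4,0,0,0]
    - [0,0,0,0,0,0]
    - [0,0,0,0,0,0]

```text
time: 22.55
tool_pos: [0.4848, -0.052, 0.2411]
ee_rot: [-3.141, 0.001, 0.001]
wrist_force: [-0.5, 0.3, -0.2]
width: 0.0155
finger_force: 30.0
```

send_rows:
  rows:
    - [0,0,-1,0,0,0]
    - [0,0,-1,0,0,0]
    - [0,0,-1,0,0,0]
    - [0,0,0,0,0,0]
    - [0,0,0,0,0,0]

```text
time: 22.97
tool_pos: [0.4852, -0.0521, 0.2387]
ee_rot: [3.141, -0.0, 0.001]
wrist_force: [0.3, 0.2, -1.2]
width: 0.0155
finger_force: 30.0
```

send_rows:
  rows:
    - [0,0,-1,0,0,0]
    - [0,0,-1,0,0,0]
    - [0,0,0,0,0,0]
    - [0,0,0,0,0,0]

```text
time: 23.3
tool_pos: [0.4853, -0.0521, 0.2375]
ee_rot: [3.141, -0.001, 0.001]
wrist_force: [-0.1, -0.0, 2.4]
width: 0.0153
finger_force: 30.0
```

```bash
python3 - <<'E'
from h import *
np.set_printoptions(precision=4,suppress=True)
o=sensors.get_obs();x=o["tool_pos"];print(x,o["wrist_force"])
m=optics.camera_model("wrist");w=optics.snapshot("wrist")
# collar, rods and cross rod: V profile
g=cv2.cvtColor(w,cv2.COLOR_RGB2HSV)
print([b for b in blobs(w,(0,0,225),(70,40,255),60) if abs(b[0][0]-278)<40 and 180<b[0][1]<290],proj(m,np.array([.4852,-.0521,.203])),proj(m,np.array([.4994,-.0521,.2])))
for v in range(190,262,6): print(v,"".join("%4d"%g[v,u,2] for u in range(244,312,2)))
E
```

```text
[ 0.4853 -0.0521  0.2375] [-0.1358 -0.0358  2.4167]
[(array([277.3, 233.6]), array([256, 226,  44,  18, 411], dtype=int32))] [276.0387 250.8239] [276.0851 226.4455]
190  117 117 115 117 118 166 202 201 180 125 115 115 113 117 121 215 210 204 201 200 202 206 202 133 171 199 201 172 137 207 208 209 208 206
196  116 119 113 115 116 163 203 198 179 123 213 199 116 120  66  83  92 100  87  90 220 207 203 135 175 199 199 176  99 108 110 100 202 200
202  119 121 119 120 117 156 203 203 182 131 205 202  70 113 113  81  88  93 121 199 200 173 204 115 176 204 195 170 126 204 200 106 110 110
208   84  83  89 112 116 160 202 199 182 127 203 196 158 111  61  63  63  61  96  92 199 173 206 117 176 204 197 166 178 205 188 142 143 142
214  112 129 211 112  89 159 204 199 182 134 195 198 115 115  70  86  91  62  62  60 205 199 198 119 182 202 196 169 126 180 209 209 206 145
220   93 184 183  95 101 158 206 200 180 140 158 157 156 156 155 158 157 157 156 157 156 149 154 155 185 205 192 163 187 184 185 185 188 188
226   99 193 186 181 178 146 202 200 186 188 186 108 146 227 239 249 248 243 242 247 198 138 134 160 191 199 190 156 183 180 177 182 179 179
232  101 109 186 188 185 139 207 106 249 241 239 240 239 239 239 239 239 238 239 239 239 239 239 239 239 243 121 156 187 181 177 178 184 181
238   99 108 186 185 188  95 254 247 220 243 239 240 242 208  72  85  96  93  93  86 142 246 240 239 241 216 247 246 135 183 181 174 176 175
244  110 109 112 114 112 113 111 110 100   5 214  40  32  33  39  45  43  41  42  41  42  38  45 131   3  38 112 111 110 110 112 109 108 107
250  113 112 111 111 109 108 112 112  25  13  31  35  36  35  40  59  87 101  95  22  28  38  40  23  13  17 119 107 111 110 109 111 115 109
256  111 109 112 113 111 109 107 111  16  17  38  78  81  87 150 186 220 229 226 160  93  88  94  67  16  18  49 114 112 111 114 114 110 113
```

Contact has been made and the collar is centred on the rods (255–263 and 290–299 px). Releasing.

send_rows:
  rows:
    - [0,0,0,0,0,0]
    - [0,0,0,0,0,0]
    - [0,0,0,0,0,0]
    - [0,0,0,0,0,0]
    - [0,0,0,0,0,0]
  grip: 40

```text
time: 23.77
tool_pos: [0.4851, -0.0521, 0.2363]
ee_rot: [-3.142, 0.001, 0.001]
wrist_force: [-1.0, 0.1, 0.8]
width: 0.0397
finger_force: 0.0
```

send_rows:
  rows:
    - [0,0,10,0,0,0]
    - [0,0,20,0,0,0]
    - [0,0,30,0,0,0]
    - [0,0,40,0,0,0]
    - [0,0,40,0,0,0]
    - [-20,0,30,0,0,0]
    - [-30,0,20,0,0,0]
    - [0,0,0,0,0,0]

```text
time: 24.43
tool_pos: [0.4328, -0.0519, 0.4351]
ee_rot: [3.138, -0.013, 0.0]
wrist_force: [0.1, -0.9, 1.8]
width: 0.0403
finger_force: 0.0
```

```bash
python3 - <<'E'
from h import *
np.set_printoptions(precision=4,suppress=True)
o=sensors.get_obs();print(o["tool_pos"],o["wrist_force"])
s=optics.snapshot("side");t=optics.snapshot("top");w=optics.snapshot("wrist");m=optics.camera_model("wrist")
S=optics.camera_model("side");T=optics.camera_model("top")
c=np.array([.5854,-.0523])
for a,n in((180,"b white"),(108,"a blue"),(252,"f1"),(324,"f2"),(36,"f3")):
  X=np.array([*(c+.1*np.array([np.cos(np.radians(a)),np.sin(np.radians(a))])),.203]);print(n,"side",proj(S,X),"top",proj(T,X),"wrist",proj(m,X))
print([b for b in blobs(w,(0,0,225),(70,40,255),60)])
for im in(s,t,w): print("blue",[b[0] for b in blobs(im,(105,120,90),(125,255,255),12)])
print("white side",[(b[0],b[1][:4]) for b in blobs(s,(0,0,190),(80,45,255),12) if 220<b[0][0]<330 and 160<b[0][1]<240])
E
```

```text
[ 0.4328 -0.0519  0.4351] [ 0.1424 -0.8657  1.7914]
b white side [303.1342 190.6313] top [295.5065 226.9591] wrist [276.8572 147.479 ]
a blue side [266.0493 200.5343] top [258.2462 199.7418] wrist [186.9983  80.8461]
f1 side [289.8362 175.9489] top [333.1911 200.2213] wrist [366.8831  81.2469]
f2 side [249.5953 175.4964] top [318.6788 157.5942] wrist [337.3007 -40.5654]
f3 side [232.1483 189.7717] top [273.1244 157.3973] wrist [216.9994 -40.8762]
[(array([23.2,  5.1]), array([14,  2, 22,  9, 84], dtype=int32)), (array([526.6,  44.6]), array([ 491,    4,   69,   80, 4163], dtype=int32)), (array([267.3, 145. ]), array([264, 136,  10,  19,  66], dtype=int32)), (array([286.4, 149. ]), array([280, 137,  11,  23,  88], dtype=int32)), (array([180.3, 203.8]), array([160, 189,  40,  31, 703], dtype=int32)), (array([266.8, 205.1]), array([248, 194,  38,  23, 447], dtype=int32)), (array([345.9, 222.7]), array([329, 202,  36,  40, 431], dtype=int32)), (array([315.2, 370. ]), array([296, 352,  34,  40, 669], dtype=int32))]
blue [array([438.8, 150.5]), array([418.6, 178.9]), array([249.4, 176.1]),
[... 243 characters left out ...]
170,  12,   7], dtype=int32)), (array([226.6, 180.5]), array([224, 178,   6,   5], dtype=int32)), (array([251.2, 180.6]), array([247, 179,  10,   6], dtype=int32)), (array([296.4, 185.7]), array([292, 180,  14,  13], dtype=int32)), (array([263.2, 184.8]), array([261, 182,   7,   6], dtype=int32)), (array([285.8, 186.6]), array([283, 184,   7,   6], dtype=int32)), (array([239. , 188.8]), array([235, 188,  10,   2], dtype=int32)), (array([283. , 214.4]), array([272, 193,  28,  38], dtype=int32)), (array([247.8, 239.5]), array([226, 200,  56,  72], dtype=int32)), (array([225.2, 232.9]), array([221, 221,  11,  18], dtype=int32)), (array([301.3, 233.6]), array([298, 233,   9,   2], dtype=int32))]
```

```bash
python3 - <<'E'
from h import *
np.set_printoptions(precision=4,suppress=True)
w=optics.snapshot("wrist");s=optics.snapshot("side")
g=cv2.cvtColor(w,cv2.COLOR_RGB2HSV)
for v in range(56,112,4): print(v,"".join("%4d"%g[v,u,2] for u in range(340,396,2)))
g=cv2.cvtColor(s,cv2.COLOR_RGB2HSV)
for n,u0,v0 in(("f3",232,190),("f1",290,176),("b",303,190)):
  print(n)
  for v in range(v0-18,v0+14,2): print(v,"".join("%4d/%-3d"%(g[v,u,1],g[v,u,2]) for u in range(u0-9,u0+10,2)))
E
```

```text
56  251 251 251 251 250 251 251 219 136 231 236 214 214 215 212 218 214 215 213 213 210 209 209 212 212 215 214 214
60  255 246 215 213 240 252 252 255 135 159 255 209 212 211 214 218 217 216 210 211 210 208 209 212 212 214 216 212
64  135 113 153 188 212 245 254 232 218 156 255 204 203 197 202 208 212 211 210 211 211 213 212 214 214 216 219 215
68  248 249 248 250 253 234 144 149 241 198 226 253 253 252 252 254 255 191 205 231 238 186 200 211 216 218 220 218
72  245 246 246 245 246 248 126 223 194 253 252 252 255 159  89 116 185 245 244 243 241 242 247 195 174 131 214 237
76  246 246 246 247 247 250 207 139 253 252 255  37  31  75 140 162 211 247 246 243 239 236 240 145 109  91 151 157
80  249 248 248 248 249 170 226 255 251 255 124  32  37  87 117 116 168 194 246 244 246 178 179 219 218 218 220 215
84  243 254 228 207 142 223 113 253 252 255 184  59  37  37  55  86 107 112  89 210 255 219 217 216 218 216 213 214
88  251 128 123 174 204 215 146 127 255 184 183 188 189  97  89 126 255 254 250 252 217 217 217 215 218 214 216 214
92   64  82  89  90  88  83  79 106 117 140 187 183 184 
[... 3914 characters left out ...]
/153 123/149  86/146
188   13/219  13/221  12/227  18/153   0/69    7/75   19/184 133/150 116/154  12/189
190    3/202   2/213  18/241  16/196   7/145   2/140  22/154  24/168  37/164  21/143
192    8/153   6/136  25/156  18/195  17/222  18/225  22/186   6/128   3/158 139/152
194    4/134   7/146   3/169   3/149  10/157   8/155  20/154   4/127  44/162  52/141
196   40/109  38/108  41/106  34/97    0/127   8/126  28/157  27/161  36/199  36/198
198   37/110  33/107  37/110  32/104   3/150  22/162  41/195  38/193  37/193  39/198
200   30/111  28/110  29/114  21/107   5/148   8/135  46/121  42/121  47/119  44/146
202   29/115  31/114  36/112  28/109   7/149   7/145  49/124  50/123  40/120  44/156
```

All five tools show coupling, collar and shaft at their expected pixels, so I'm handing in.

```bash
python3 -c "
from bench import ticket;print(ticket.close_job())"
```

```text
the job is handed in; nothing more can be done
None
```

Both stirrers were hung from the front, the disc stirrer on arm a and the turbine stirrer on arm b; the camera check showed all five tools in their places on the tree, and I handed the job in at about 24.5 s without seeing a verdict.

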